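# Take a damp reading inside a freshly cast test cup

### The job

Take the saddle-shaped cover off the guide stand and hang it astride the bar of the rail, let go, so that the guide hole is open. Then take the damp probe by its square handle from its wooden rest and lower it upright through the guide hole, without touching the stand, until its tip is in the lower half of the cup below, and finish holding it there still, centred in the hole and touching neither the guide nor the cup. Leave the cup and the other things on the bench where they are.

Things in the scene. Friction and masses are not known exactly. Their poses are not given: they have to be found in the camera images.
- guide_hole (a point): Centre of the mouth of the plain through hole (bore 22 mm) in the guide stand's arm, level with the arm's top, 120 mm above the bench. The arm is 44 mm wide (x) and 12 mm thick; it ends 31 mm from the hole on the -y side. y runs along the arm to the column. z up.
- cover_grip (a point): Centre of the black upright grip fin on top of the cover: 12 mm thick (x), 30 mm long (y), 36 mm high (z up). It lies 18 mm above the top face of the cover's sheet and 22 mm above that sheet's underside.
- cover_seat (a point): The middle of the underside of the cover's top sheet, the face that rests on the arm or on the bar; axes as cover_grip.
- rail_mid (a point): Rail (fixed): a round steel bar 16 mm thick, level, along this point's y axis, between two dark wooden posts whose centres stand 100 mm to either side (14 mm thick along the bar, 16 mm across, up to 134 mm above the bench). This point is the middle of the bar, on its axis, 130 mm above the bench.
- rest_hole (a point): Probe rest (fixed): a small wooden bridge, foot 70 x 90 mm, top plate 36 x 82 mm and 10 mm thick. This point is the centre of its 15 mm hole at the plate's top, 120 mm above the bench; z up.
- probe_grip (a point): Centre of the probe's square handle, 18 x 18 x 42 mm; x and y are square to its faces, z runs up the rod. The handle's top is 21 mm above, the collar's underside 26 mm below, the tip 136 mm below this point.
- probe_tip (a point): The probe's tip, lower end of the rod, 110 mm below the collar's underside; axes as probe_grip.
- cup_rim (a point): Small terracotta test cup (loose), 62 mm across the rim and 53 mm high, narrower at the foot, standing on the stand's foot under the guide hole. This point is the centre of its mouth, 61 mm above the bench (59 mm below the guide hole). Its inner floor is 49 mm below this point and about 30 mm across.
- stand: Guide stand (fixed): grey foot 100 x 145 x 8 mm and column, with a flat aluminium arm. Origin on the bench under the hole, axes as guide_hole. The column's near face is 59 mm from the hole in +y, the end of arm and column 87 to 95 mm. Nothing of it is higher than the arm but two 2 mm bolt heads over the column.
- rail: the rail; origin on the bench under rail_mid
- rest: the probe rest; origin on the bench under its hole
- cover: Saddle cover (loose, about 0.1 kg): inverted U of 4 mm aluminium sheet, 60 mm wide (x), 50 mm long (y); its two legs reach 48 mm below the underside of the top sheet, 52 mm apart inside. Origin and axes at cover_seat. Starts astride the stand's arm over the hole, its y along the arm within a few degrees.
- probe: Damp probe (loose, about 0.08 kg): steel rod 9 mm thick, round collar (26 mm across, 5 mm thick) and square plastic handle above it. At the start it hangs upright in the rest's hole on its collar. Origin at the tip.
- cup: the cup; origin under its foot
- mould_mid (a point): white plaster sprig mould, 40 x 50 x 26 mm, standing between the stand and the rest; its centre. Leave alone.
- timer_mid (a point): wind-up kitchen timer, 41 x 64 x 65 mm, left of the rail (the nearer of two); its centre. Leave alone.
- stopper_mid (a point): black rubber stopper, 44 x 44 x 50 mm, right of the rail (the nearer of two); its centre. Leave alone.
There are look-alikes about, which are no part of the job. What is shaped like the cover but green is not meant.

How it is judged:
By the outcome, as a careful person would: the job done as asked, in the order asked, and still so for the second after the job is handed in, while the arm keeps its last pose, push and grip.
It also fails if it takes over 58 s, if anything falls off the work surface, if the arm or the gripper's body presses on something with over 40 N, if the wrist force passes 120 N, or if a joint passes its speed limit or range.

### The arm

A 6-joint arm with a two-finger parallel gripper is mounted at the origin on a cart in front of the work surface, level with it; the furniture and walls round the work are solid. World frame = base frame: x ahead of the robot, y to its left, z up, the work surface at z = 0. Lengths are in mm, angles in rad, forces in N, time in s.
With the tool pointing down it reaches from about 275 to 875 mm from the base axis. Payload 12.5 kg.
Tool frame: the origin (TCP) lies midway between the tips of the shut fingers; the grasp point (between the pads) lies 19 mm behind it (hold_point_z is the distance from the TCP to the grasp point, in mm); z points along the fingers, y is the line along which they close (so a half turn about z gives the same grasp; the last joint's range is limited). The gripper opens to 85 mm and grips with 20 to 120 N. Pads are 22 mm wide; open, the fingers measure 114 mm over their backs; the gripper's body (76 mm by 85 mm) begins 54 mm behind the grasp point. The pads swing forward as they close: fully open they stand 13 mm farther back than shut.
Start: joints at [-1.391, 0.351, 1.652, -0, 1.139, -0.085], TCP at [143.964, -530.81, 231.29] pointing down, gripper open.
Joint ranges: [-2.75, 2.75], [-0.79, 2.1], [0.01, 2.65], [-1.57, 4.71], [0.07, 3.14], [-2.87, 2.87]. Speed limits (rad/s): [2.22, 2.22, 2.79, 3.14, 3.14, 3.14].

### API

Orientations are given as a unit quaternion [x, y, z, w].
In Python, from bench import movep, move_l, move_joints, open_jaws, grasp, sleep, ik, sense, grab_frame, calibration, MotionError, finish_job, hold_point_z gives the robot as it stands. Calls block until the motion is done:
- movep(position, orientation): joint-space move of the TCP to a pose.
- move_l(position, rotation=None, rate=150): straight line of the TCP; rotation=None keeps the orientation; rate is the mean speed in mm/s.
- move_joints(angles): joint-space move.
- open_jaws() and grasp(grasp_force=None): open the fingers fully, or close them until they stop; grasp_force is the grip in N (None keeps the last).
- sleep(seconds).
- ik(position, orientation): joint angles nearest the present ones, or None.
- sense(): the state.
- grab_frame(name): name is "side" or "top"; returns the picture (400x640x3 uint8, red, green, blue); there is no depth.
- calibration(name): a dict with "fx", "fy", "cx", "cy" (pixels), "extrinsics" (4x4, takes a point from world to camera coordinates). Camera axes: x right, y up, looking along -z (the intrinsics and any distortion apply to the point x, -y, -z); pixel columns grow to the right and rows downward; lengths in mm; the calibration is good to about 2 mm. A picture is of the moment at which its call begins. calibration takes no time and is no camera call.
A pose or a line that the arm cannot do raises MotionError and nothing moves.
- finish_job(): hands the job in; it is judged then, once.
The state is a dict: "time_s": time; "qpos": joint angles; "qd": joint speeds; "tau": joint torques, N m; "tcp_pos": TCP position; "orientation": TCP orientation; "contact_force": force on the tool from outside, world axes, zero at the start; "torque": the same for the moment, N m; "finger_gap": finger opening in mm; "finger_force": force on a finger pad.
Only numpy, scipy, OpenCV 4.12 (cv2) and the standard library are available. Lean on these libraries where they do the work, as an engineer would, in place of code of your own. Each camera call takes 0.05 s, during which the arm holds its last target. There are 200 camera calls.

## Working session

There is one attempt and no reset: what is moved stays moved. The work goes in short steps, each a Python script; the robot and the scene stay as the last script left them, time stands still between calls to the robot, and variables do not carry over. Pictures are saved under pics/ and viewed, at most 10 in all, crops included, and the job is handed in when it is done.

```bash
ls; mkdir -p pics
python3 - <<'E'
from bench import *
import cv2,numpy as np
for n in("side","top"):
    im=grab_frame(n);cv2.imwrite(f"pics/{n}0.png",im[:,:,::-1]);c=calibration(n);print(n,{k:(np.round(v,4).tolist()) for k,v in c.items()})
s=sense();print(s);print(hold_point_z)
E
```

```text
pics
side {'fx': 380.4642, 'fy': 380.4642, 'cx': 320.7584, 'cy': 191.7017, 'extrinsics': [[0.9987, 0.0487, -0.017, -564.9061], [-0.0129, 0.5553, 0.8316, -211.8145], [0.0499, -0.8302, 0.5552, -853.2632], [0.0, 0.0, 0.0, 1.0]]}
top {'fx': 375.5961, 'fy': 375.5961, 'cx': 318.5576, 'cy': 203.3526, 'extrinsics': [[0.0264, -0.9996, 0.006, 213.173], [0.9931, 0.0269, 0.1144, -547.5089], [-0.1145, 0.003, 0.9934, -999.4858], [0.0, 0.0, 0.0, 1.0]]}
{'time_s': 0.1, 'qpos': array([-1.39059865e+00,  3.51193519e-01,  1.65237792e+00,  4.34058165e-05,
        1.13910724e+00, -8.45773100e-02]), 'qd': array([ 0.00013636,  0.00052458,  0.00153473,  0.00079188, -0.00028951,
        0.00054993]), 'tau': array([ 6.19834973e-04, -5.06831574e+01, -2.91875714e+01, -1.18340781e-04,
        2.66770941e-03, -1.68143924e-05]), 'tcp_pos': array([ 143.92206176, -530.51626746,  230.79936957]), 'orientation': array([ 9.91250621e-01,  1.31992085e-01, -6.26719872e-06, -5.43333838e-04]), 'contact_force': array([ 0.41493906, -0.71544897, -0.01159336]), 'torque': array([-0.01508401, -0.02530543, -0.00545972]), 'finger_force': 0.0, 'finger_gap': 85.41130062232914}
18.700000000000003
```

View pics/side0.png

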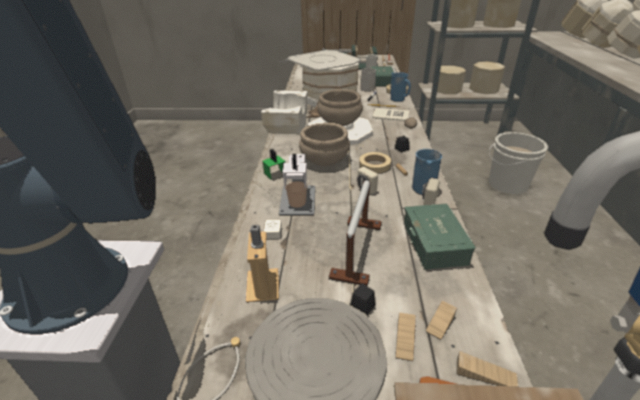

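View pics/top0.png

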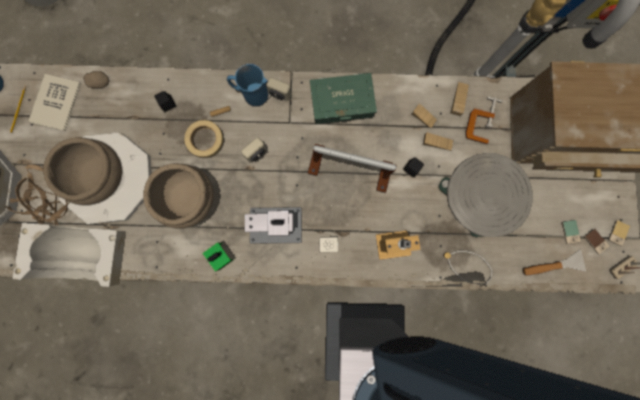

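The side view shows the stand with the cover at about (296,180), the probe in its rest at (258,265) and the rail between (367,180) and (350,275). The top view shows the cover at (270,222), the rail from (313,155) to (388,175) and the probe at (402,243). Next I'll enlarge both.

Run:
```python
import cv2
a=cv2.imread("pics/top0.png")[135:265,235:430];cv2.imwrite("pics/topc.png",cv2.resize(a,None,fx=4,fy=4,interpolation=cv2.INTER_CUBIC))
a=cv2.imread("pics/side0.png")[145:305,235:385];cv2.imwrite("pics/sidec.png",cv2.resize(a,None,fx=3.75,fy=3.75,interpolation=cv2.INTER_CUBIC))
```

```text
(no output)
```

View pics/topc.png

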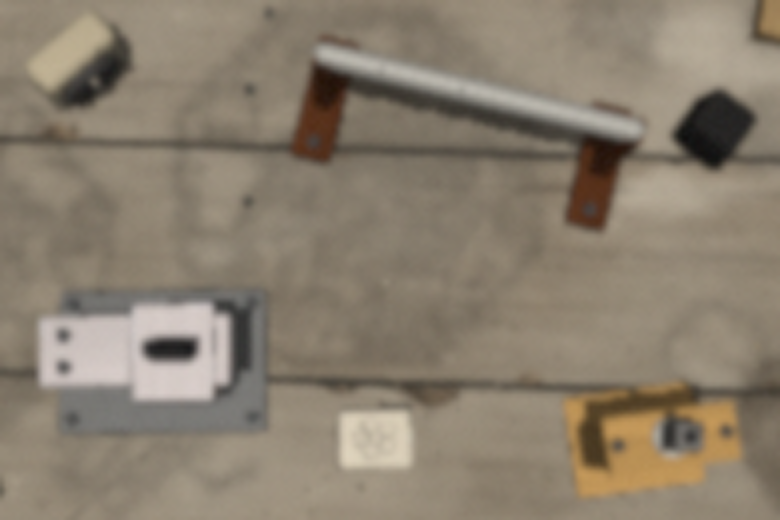

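View pics/sidec.png

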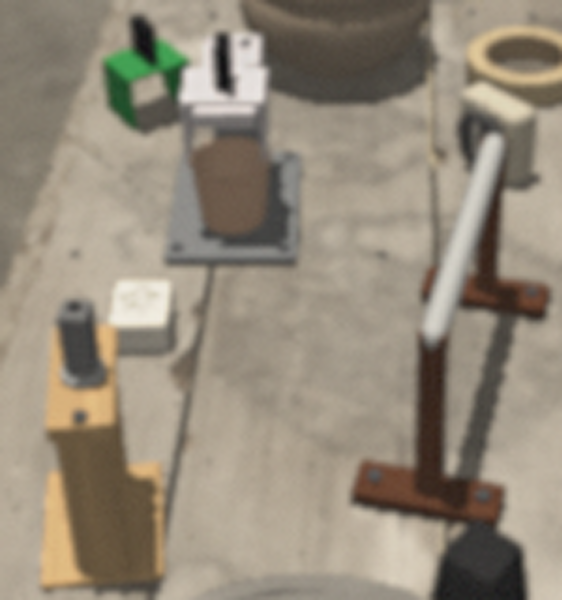

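```bash
cat > geo.py <<'E'
import numpy as np,cv2
from scipy.optimize import least_squares
from bench import calibration
C={n:calibration(n) for n in("side","top")}
CR={"top":(235,135,4.),"side":(235,145,3.75)}
def proj(n,P):
    c=C[n];E=np.array(c["extrinsics"]);p=np.atleast_2d(P)@E[:3,:3].T+E[:3,3]
    return np.c_[c["cx"]+c["fx"]*p[:,0]/-p[:,2],c["cy"]+c["fy"]*-p[:,1]/-p[:,2]]
def full(n,uv):
    a,b,s=CR[n];return (np.atleast_2d(uv)+.5)/s-.5+[a,b]
def place(pose,L):
    x,y,t=pose[:3];L=np.atleast_2d(L).astype(float);c,s=np.cos(t),np.sin(t)
    return np.c_[x+c*L[:,0]-s*L[:,1],y+s*L[:,0]+c*L[:,1],L[:,2]]
def fit(feats,x0,loss="soft_l1"):
    """feats: (cam, crop uv, local xyz (z above bench))"""
    def r(p): return np.concatenate([(proj(n,place(p,l))-full(n,uv))[0] for n,uv,l in feats])
    s=least_squares(r,x0,loss=loss,x_scale=[10,10,.05]);return s.x,r(s.x).reshape(-1,2)
E
cat > m.py <<'E'
from geo import *
np.set_printoptions(precision=1,suppress=True)
F={}
F["stand"]=([("top",(230,313),(22,-31,120)),("top",(230,387),(-22,-31,120)),("top",(38,317),(22,87,120)),("top",(38,387),(-22,87,120)),
 ("side",(167,250),(-50,-45,8)),("side",(297,252),(50,-45,8))],[400,150,0])
F["cover"]=([("top",(131,305),(30,25,124)),("top",(212,302),(30,-25,124)),("top",(213,400),(-30,-25,124)),("top",(133,402),(-30,25,124)),
 ("side",(180,101),(-30,-25,124)),("side",(267,101),(30,-25,124)),("side",(269,66),(30,25,124))],[400,150,0])
F["rail"]=([("top",(318,52),(0,103,130)),("top",(642,130),(0,-103,130)),("side",(499,137),(0,103,130)),("side",(431,337),(0,-103,130))],[600,0,-.2])
F["rest"]=([("top",(617,444),(0,28,120)),("top",(727,430),(0,-28,120)),("side",(80,417),(0,-28,120)),("top",(674,437),(0,0,125)),("side",(83,374),(0,0,125))],[400,-100,0])
R={}
for k,(f,x0) in F.items():
    for cams in (("top","side"),("top",)):
        p,e=fit([g for g in f if g[0] in cams],x0);
        if len(cams)==2:R[k]=p.tolist()
        print(k,cams,p[:2],"deg",np.degrees(p[2]),"res",e.ravel())
import json;json.dump(R,open("R.json","w"))
def box(hx,hy,z0,z1,cy=0):
    return [[(sx*hx,cy+sy*hy,z) for sx,sy in((-1,-1),(1,-1),(1,1),(-1,1))] for z in(z0,z1)]
B=[("stand",box(22,59,120,120,28),(0,0,255)),("cover",box(30,25,124,124),(0,200,0)),("cover",box(6,15,124,160),(255,0,0)),("rest",box(18,41,120,120),(255,0,255)),("rest",box(9,9,125,167),(0,255,0))]
def tile(n,u,v,w,h,s):
    im=cv2.imread(f"pics/{n}0.png")[v:v+h,u:u+w];im=cv2.resize(im,None,fx=s,fy=s,interpolation=cv2.INTER_CUBIC)
    raw=im.copy()
    for k,b,c in B:
        for q in b:
            P=proj(n,place(R[k],q));P=((P-[u,v]+.5)*s-.5).astype(int);cv2.polylines(im,[P],True,c,1)
    return raw,im
T=[tile("top",240,200,60,45,6.6)[1],tile("side",272,148,44,33,9)[1],*tile("top",388,228,32,24,12.4)[:2],]
T+= [*tile("side",238,222,32,24,12.4)[:2]]
T=[cv2.resize(t,(396,198 if 0 else 297)) for t in T]
g=np.vstack([np.hstack(T[i:i+2]) for i in(0,2)]);cv2.imwrite("pics/ov.png",g)
cv2.imwrite("pics/ov2.png",np.hstack(T[4:6]))
E
python3 m.py
```

```text
stand ('top', 'side') [481.8 324.4] deg 2.2926837589297597 res [-0.4  0.2 -0.3 -0.6  0.2 -0.2  0.1  0.  -1.   0.8  0.3 -0. ]
stand ('top',) [481.4 324.1] deg 2.1672095688111828 res [-0.3  0.4 -0.2 -0.4  0.4 -0.1  0.2  0.1]
cover ('top', 'side') [480.5 328. ] deg 3.025009217820405 res [ 0.1 -0.2 -0.1  0.   0.1 -0.3 -0.2 -0.3  0.1  0.3 -0.5 -0.1 -0.5 -0. ]
cover ('top',) [480.  327.9] deg 3.1851230199637928 res [ 0.   0.  -0.1  0.2  0.2 -0.1 -0.1 -0. ]
rail ('top', 'side') [649.  142.1] deg -12.90345058090523 res [ 0.2 -0.3 -1.3  0.3 -0.5  1.6  0.3  0.2]
rail ('top',) [649.  140.7] deg -12.278382791519086 res [ 0.6  0.1 -0.6 -0.1]
rest ('top', 'side') [436.2  13.9] deg 8.699844930846178 res [ 3.9 -0.4 -1.3  0.3  0.2 -0.8  1.3 -0.  -0.3 -0.7]
rest ('top',) [436.   17.1] deg 9.567350177726794 res [ 2.6 -0.1 -2.6  0.2 -0.  -0. ]
```

View pics/ov.png

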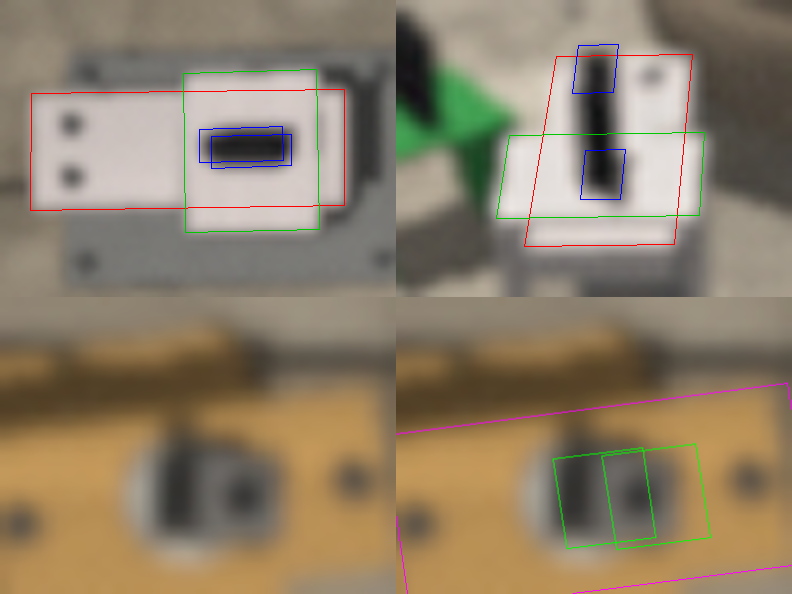

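View pics/ov2.png

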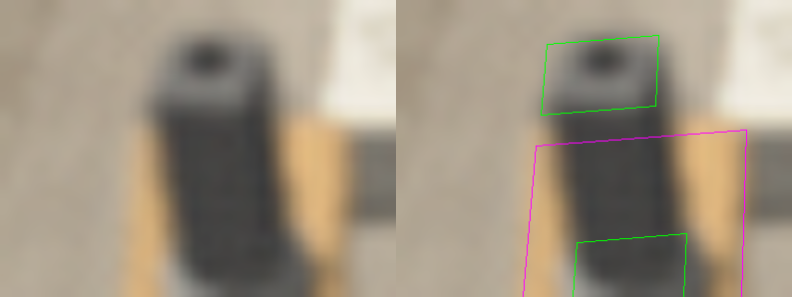

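Both views fit well. The cover is at (480.5, 328), the hole at (481.8, 324.4) and the rail at (649, 142), yawed about -12.6°. The rest overlay is off because my screw spacing was a guess. The handle's top face is at tile pixel (238,198) in the top view and (213,75) in the side view, so I'll triangulate the probe from those. I'm moving the cover now.

```bash
cat > rob.py <<'E'
from bench import *
import numpy as np
from scipy.spatial.transform import Rotation as Ro
def dn(deg): return (Ro.from_euler("z",deg,degrees=True)*Ro.from_euler("x",180,degrees=True)).as_quat()
def st():
    s=sense();print("t %.2f tcp %s F %s gap %.1f ff %.1f"%(s["time_s"],np.round(s["tcp_pos"],1),np.round(s["contact_force"],1),s["finger_gap"],s["finger_force"]));return s
E
python3 - <<'E'
from geo import *
from rob import *
o={"top":[406.7,243.5],"side":[254.7,227.6]}
f=lambda p:np.concatenate([proj(n,[p[0],p[1],167])[0]-o[n] for n in o])
s=least_squares(f,[436,17]);print("probe",s.x,s.fun)
movep([480.5,328,260],dn(93)); st()
move_l([480.5,328,130],rate=120); st()
grasp(40); st()
move_l([480.5,328,240],rate=120); st()
movep([649,142,240],dn(90-12.6)); st()
import cv2
for n in o: cv2.imwrite(f"pics/{n}1.png",grab_frame(n)[:,:,::-1])
E
```

```text
probe [436.71967241  16.80530903] [ 0.66235757 -0.07614931 -0.04884499 -0.89318962]
t 3.33 tcp [480.8 327.5 260. ] F [ 0.1 -0.3 -0.3] gap 85.5 ff 0.0
t 4.56 tcp [480.8 328.2 130.7] F [-0.1 -0.2  0. ] gap 85.4 ff 0.0
t 5.22 tcp [480.6 328.1 130.2] F [ 0.6 -1.2  1.5] gap 11.4 ff 39.6
t 6.28 tcp [480.2 327.8 239.1] F [-0.2 -0.2 -0.3] gap 11.7 ff 39.3
t 7.27 tcp [648.4 143.1 239.9] F [-1.2  0.5 -0.3] gap 11.3 ff 39.2
```

Run:
```python
from geo import *
import json
R=json.load(open("R.json"));t=np.radians(-12.6)
def tile(n,u,v,w,h,W,H,draw):
    im=cv2.imread(f"pics/{n}1.png")[v:v+h,u:u+w];s=W/w;im=cv2.resize(im,(W,H),interpolation=cv2.INTER_CUBIC)
    for P,c in draw: 
        P=((proj(n,P)-[u,v]+.5)*s-.5).astype(int);cv2.polylines(im,[P],True,c,1)
    return im
sq=lambda hx,hy,z,cy=0:[(-hx,cy-hy,z),(hx,cy-hy,z),(hx,cy+hy,z),(-hx,cy+hy,z)]
cov=[648.7,142.5,t]
th=np.linspace(0,6.28,30);circ=np.c_[11*np.cos(th),11*np.sin(th),120+0*th]
d=[(place(cov,sq(30,25,234)),(0,200,0)),(place([649,142,t],sq(8,103,130)),(0,0,255)),(place(R["stand"],circ),(255,0,0)),(place(R["stand"],sq(22,59,120,28)),(0,0,255))]
a=tile("top",300,130,100,75,400,300,d);b=tile("side",325,120,80,60,400,300,d)
c=tile("top",240,200,60,45,400,300,d);e=tile("side",272,148,60,45,400,300,d)
cv2.imwrite("pics/ov3.png",np.vstack([np.hstack([a,b]),np.hstack([c,e])]))
```

```text
(no output)
```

View pics/ov3.png

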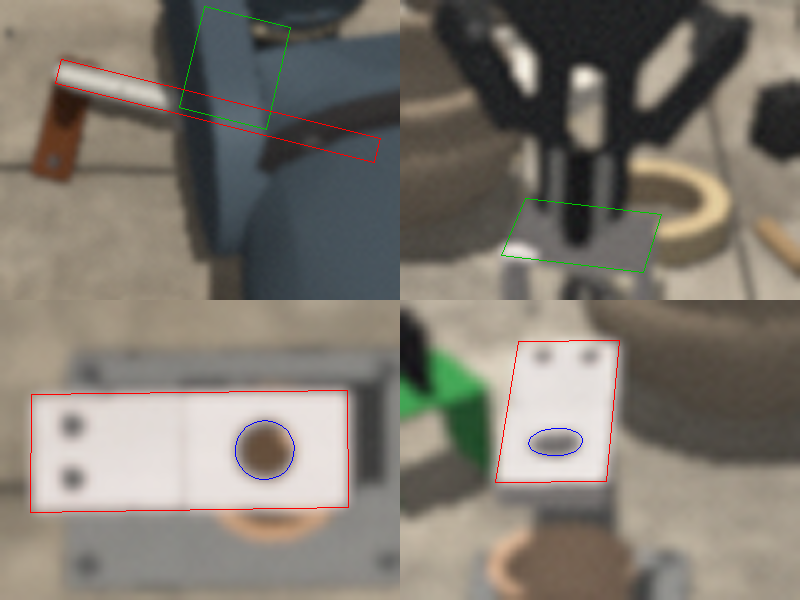

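The overlays match: the held cover follows its predicted outline, the bar lies on the fitted lines, and the hole ring sits on the hole (top tile about (265,450)). I'm lowering the cover now.

Run:
```python
from rob import *
import cv2
move_l([649,142,152],dn(77.4),rate=100); s=st(); f0=s["contact_force"][2]
for z in np.arange(151,143,-.7):
    move_l([649,142,z],rate=20); sleep(.1); s=sense()
    if s["contact_force"][2]-f0>2: break
st(); print(z)
open_jaws(); sleep(.2); st()
move_l([649,142,240],rate=150)
movep([436.7,16.8,240],dn(90)); st()
for n in("top","side"): cv2.imwrite(f"pics/{n}2.png",grab_frame(n)[:,:,::-1])
a=cv2.resize(cv2.imread("pics/side2.png")[150:300,230:400],None,fx=2.6,fy=2.6,interpolation=cv2.INTER_CUBIC)
b=cv2.resize(cv2.imread("pics/top2.png")[130:230,290:380],(351,390),interpolation=cv2.INTER_CUBIC)
cv2.imwrite("pics/c2.png",np.hstack([a,b]))
```

```text
t 8.40 tcp [649.4 142.1 152.8] F [ 1.2  0.3 -0.1] gap 11.6 ff 39.2
t 10.50 tcp [649.  142.  148.1] F [-3.6 -0.3  5. ] gap 11.6 ff 40.1
147.50000000000006
t 11.41 tcp [649.  142.  147.5] F [0.4 0.  0.3] gap 85.5 ff 0.0
t 13.15 tcp [437.6  16.9 240.1] F [0.4 0.1 0.9] gap 85.2 ff 0.0
```

View pics/c2.png

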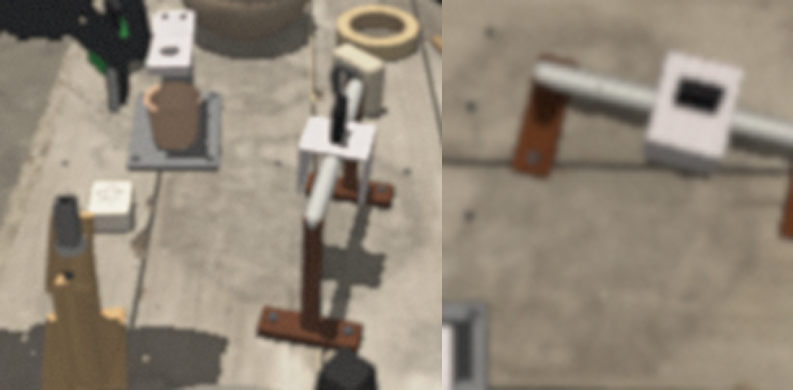

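The cover sits level astride the bar (side crop (338,135)), and the hole at (170,50) is open. Next is the probe.

Run:
```python
from rob import *
from geo import proj,place
import cv2
q=dn(90)
move_l([436.9,16.8,131.5],q,rate=100); st()
grasp(40); sleep(.2); s=st()
move_l([436.9,16.8,286],rate=110); st()
move_l([481.8,324.4,286],rate=150); sleep(.5); s=st()
T=s["tcp_pos"]; out=[]
for n,u,v,w,h in(("top",240,190,64,48),("side",262,118,64,48)):
    im=grab_frame(n);cv2.imwrite(f"pics/{n}3.png",im[:,:,::-1]);W=400;k=W/w
    im=cv2.resize(im[v:v+h,u:u+w,::-1],(W,300),interpolation=cv2.INTER_CUBIC);raw=im.copy()
    zc=T[2]+14.8 # grip centre: 146-131.2
    for P in ([(T[0],T[1],zc-26),(T[0],T[1],zc-136)],[(T[0]+4.5,T[1],zc-26),(T[0]+4.5,T[1],zc-136)],[(T[0]-4.5,T[1],zc-26),(T[0]-4.5,T[1],zc-136)]):
        p=((proj(n,P)-[u,v]+.5)*k-.5).astype(int);cv2.polylines(im,[p],False,(0,0,255),1)
    out.append(np.hstack([raw,im]))
cv2.imwrite("pics/c3.png",np.vstack(out))
```

```text
t 14.48 tcp [437.2  16.8 131.9] F [-0.2  0.3  0.1] gap 85.2 ff 0.0
t 15.31 tcp [436.9  16.8 131.6] F [-1.5  1.   3.6] gap 17.2 ff 40.4
t 16.87 tcp [436.7  16.8 285.4] F [-0.5 -0.1 -1.4] gap 17.2 ff 40.0
t 19.59 tcp [481.8 324.4 286. ] F [ 0.4  0.  -1. ] gap 17.4 ff 40.0
```

View pics/c3.png

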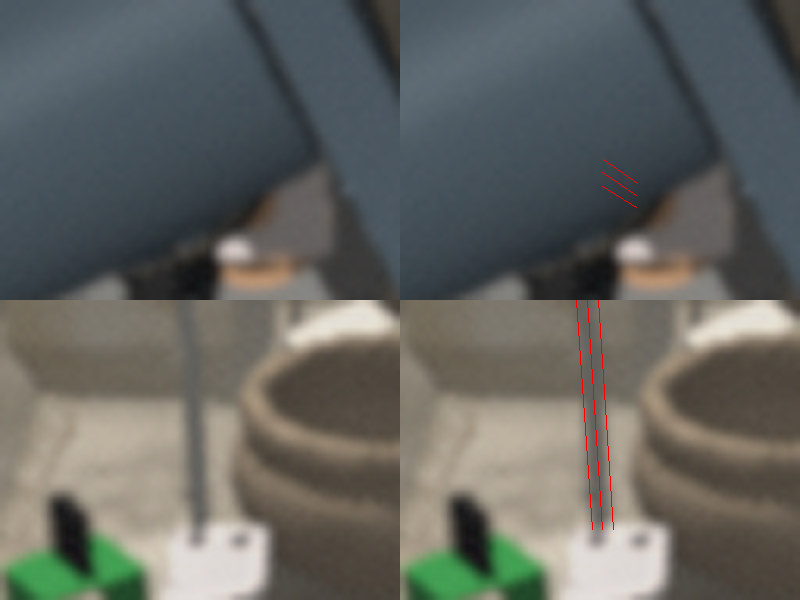

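The rod hangs almost on the predicted line. In the side crop its lower end is at column 199, against 202 predicted, about 1.3 mm in x. I'll lower the tip to just above the hole and check against the white arm.

Run:
```python
from rob import *
from geo import proj,place,R if 0 else proj
from geo import place
import cv2,json
S=json.load(open("R.json"))["stand"]
move_l([481.8,324.4,247.5],rate=80); sleep(.5); T=st()["tcp_pos"]
ims=[grab_frame("side") for _ in range(4)];im=np.mean(ims,0);cv2.imwrite("pics/side4.png",im[:,:,::-1])
zt=T[2]+14.8-136;print("tip z",zt)
g=im.sum(2)/3
a=proj("side",[T[0],T[1],zt+95])[0];b=proj("side",[T[0],T[1],zt])[0];print(a,b,"hole",proj("side",place(S,[0,0,120])))
for v in range(int(a[1]),int(b[1])+8,3):
    u=a[0]+(b[0]-a[0])*(v-a[1])/(b[1]-a[1]);c=int(round(u));print(v,"pred %.1f"%u,c-8,g[v,c-8:c+9].astype(int))
u,v,w,h=270,150,48,36;W=800;k=W/w
o=cv2.resize(im[v:v+h,u:u+w,::-1].astype(np.uint8),(800,600),interpolation=cv2.INTER_CUBIC)
t=np.linspace(0,6.28,30)
for P,c in((place(S,np.c_[11*np.cos(t),11*np.sin(t),120+0*t]),(255,0,0)),(np.c_[T[0]+4.5*np.cos(t),T[1]+4.5*np.sin(t),zt+0*t],(0,0,255))):
    cv2.polylines(o,[((proj("side",P)-[u,v]+.5)*k-.5).astype(int)],True,c,1)
cv2.imwrite("pics/c4.png",o)
```

```text
File "<stdin>", line 2
    from geo import proj,place,R if 0 else proj
                                 ^^
SyntaxError: invalid syntax
```

Run:
```python
from rob import *
from geo import proj,place
import cv2,json
S=json.load(open("R.json"))["stand"]
move_l([481.8,324.4,247.5],rate=80); sleep(.5); T=st()["tcp_pos"]
ims=[grab_frame("side") for _ in range(4)];im=np.mean(ims,0);cv2.imwrite("pics/side4.png",im[:,:,::-1])
zt=T[2]+14.8-136;print("tip z",zt)
g=im.sum(2)/3
a=proj("side",[T[0],T[1],zt+95])[0];b=proj("side",[T[0],T[1],zt])[0];print(a,b,"hole",proj("side",place(S,[0,0,120])))
for v in range(int(a[1]),int(b[1])+8,3):
    u=a[0]+(b[0]-a[0])*(v-a[1])/(b[1]-a[1]);c=int(round(u));print(v,"pred %.1f"%u,c-8,g[v,c-8:c+9].astype(int))
u,v,w,h=270,150,48,36;W=800;k=W/w
o=cv2.resize(im[v:v+h,u:u+w,::-1].astype(np.uint8),(800,600),interpolation=cv2.INTER_CUBIC)
t=np.linspace(0,6.28,30)
for P,c in((place(S,np.c_[11*np.cos(t),11*np.sin(t),120+0*t]),(255,0,0)),(np.c_[T[0]+4.5*np.cos(t),T[1]+4.5*np.sin(t),zt+0*t],(0,0,255))):
    cv2.polylines(o,[((proj("side",P)-[u,v]+.5)*k-.5).astype(int)],True,c,1)
cv2.imwrite("pics/c4.png",o)
```

```text
t 20.82 tcp [481.8 324.4 247.6] F [ 0.5 -0.2 -1.2] gap 17.8 ff 40.0
tip z 126.38292855313847
[292.79974235 134.69360036] [294.83056892 166.84376272] hole [[294.95377507 168.88594061]]
134 pred 292.8 285 [135 135 134 135 138 133 115  98  99 113 126 125 121 119 116 118 131]
137 pred 292.9 285 [165 164 164 163 166 157 132 105 102 123 151 162 164 162 153 130 109]
140 pred 293.1 285 [169 167 167 166 165 159 137 110  99 117 148 162 164 158 145 123  96]
143 pred 293.3 285 [154 154 154 153 152 147 131 109  96 111 142 158 161 149 128 119 117]
146 pred 293.5 286 [164 164 163 157 150 137 115  96 109 137 156 155 136 109  98 104 111]
149 pred 293.7 286 [161 161 160 157 146 127 104  94 105 130 152 160 155 129  98  87  90]
152 pred 293.9 286 [159 156 155 158 163 158 131 103 100 125 152 165 164 157 134 103  82]
155 pred 294.1 286 [174 178 181 187 202 200 160 114 103 145 196 217 211 187 170 178 200]
158 pred 294.3 286 [197 198 203 215 222 217 181 130 104 139 193 217 216 210 206 213 220]
161 pred 294.5 286 [173 186 195 212 221 219 191 141 104 131 190 217 219 218 217 219 220]
164 pred 294.7 287 [184 205 215 220 221 201 152 108 121 170 201 203 181 165 160 154 130]
167 pred 294.8 287 [192 208 206 185 163 136 112 100 101 104 106 105 103 103 104 107 117]
170 pred 295.0 287 [112 106 102 101 101 104 105 105 106 106 106 105 105 104 104 100 111]
173 pred 295.2 287 [125 139 142 143 137 121 108 104 103 103 104 104 105 105 104  98 101][ WARN:0@3.214] global loadsave.cpp:1063 imwrite_ Unsupported depth image for selected encoder is fallbacked to CV_8U.
```

View pics/c4.png

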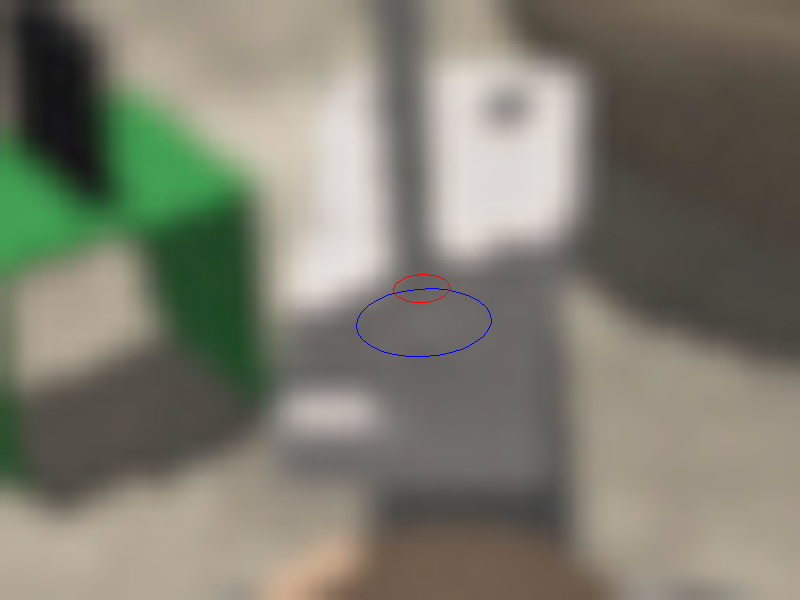

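The arm's shadow hides the hole here, but the rod centreline sits about 0.35 px (roughly 0.9 mm) toward -x of the aim. To check y, I'll hold the probe over clear bench and measure the collar and tip rows numerically.

Run:
```python
from rob import *
from geo import proj,place
move_l([481.8,324.4,280],rate=120); move_l([550,240,280],rate=150); sleep(.4); T=st()["tcp_pos"]
im=np.mean([grab_frame("side") for _ in range(6)],0);np.save("s5.npy",im);g=im.mean(2)
zt=T[2]+14.8-136
for nm,P in(("tip near",[T[0],T[1]-4.5,zt]),("tip axis",[T[0],T[1],zt]),("collar bottom near",[T[0],T[1]-13,zt+110]),("collar L",[T[0]-13,T[1],zt+112]),("collar R",[T[0]+13,T[1],zt+112]),("collar bottom at dx=8",[T[0]+8,T[1]-10.2,zt+110]),("dx=-8",[T[0]-8,T[1]-10.2,zt+110]),("handle bottom near",[T[0],T[1]-9,zt+115])): print(nm,proj("side",P)[0].round(2))
for n,P in(("tip",[T[0],T[1],zt]),("col",[T[0],T[1],zt+110])):
    u,v=proj("side",P)[0].round().astype(int);print(n,"cols",u-8,"..",u+8)
    for r in range(v-8,v+9):print(r,g[r,u-8:u+9].astype(int))
```

```text
t 22.73 tcp [549.9 240.2 280.1] F [-0.2  0.5 -0.8] gap 17.2 ff 40.0
tip near [317.91 173.73]
tip axis [318.01 172.79]
collar bottom near [316.68 134.17]
collar L [311.35 130.92]
collar R [322.63 130.98]
collar bottom at dx=8 [320.26 133.66]
dx=-8 [313.25 133.63]
handle bottom near [316.73 131.41]
tip cols 310 .. 326
165 [73 70 69 69 70 75 88 96 94 84 73 67 68 68 66 68 66]
166 [71 70 70 70 70 76 88 96 94 84 75 68 68 69 68 68 68]
167 [69 69 70 71 71 76 88 96 94 85 75 69 68 68 69 70 69]
168 [69 68 69 69 71 76 87 96 95 86 75 70 70 70 70 69 69]
169 [89 79 72 70 71 76 87 95 95 86 76 71 71 71 70 71 70]
170 [125 109  98  91  82  78  87  95  94  86  76  71  69  70  68  69  68]
171 [145 137 131 125 110  98  97  97  93  85  76  72  69  70  70  70  69]
172 [149 148 147 143 136 125 116 106 101  96  94  93  92  92  92  92  91]
173 [149 148 149 147 144 139 132 122 119 123 127 128 128 126 125 125 125]
174 [149 148 148 147 147 144 142 138 136 140 144 145 143 142 141 140 139]
175 [148 149 149 150 148 149 149 146 145 145 147 148 146 144 142 140 139]
176 [149 150 152 152 152 151 150 149 147 146 147 148 
[... 730 characters left out ...]
 65 69 78 81 78 72 72]
130 [70 73 78 80 75 73 71 72 70 71 71 78 85 83 75 72 70]
131 [69 72 79 86 85 83 83 82 83 82 84 87 89 85 75 71 71]
132 [69 70 78 86 90 93 93 94 94 93 93 93 91 82 75 73 72]
133 [67 71 74 81 89 93 95 98 97 95 94 91 86 79 74 73 74]
134 [69 71 71 75 80 85 91 96 97 94 88 82 80 76 75 74 75]
135 [69 71 71 73 74 78 87 94 96 93 85 78 77 76 76 76 77]
136 [74 73 71 72 75 77 85 94 96 93 84 78 76 77 77 78 77]
137 [94 82 76 73 73 76 84 93 96 93 84 78 77 78 78 78 78]
138 [121 106  94  86  82  81  86  93  96  93  84  78  77  76  77  77  77]
139 [135 128 119 114 107 102  97  95  96  93  86  81  79  78  79  79  79]
140 [127 128 127 127 128 125 112 100  96  96  98  97  92  92  91  90  95]
```

The collar and tip rows show the probe about 0.8 mm to +y of the TCP, with the axis in x good at collar level. I'll correct for that, compare the cup centre with the earlier image, and lower while watching the force.

Run:
```python
from rob import *
from geo import proj,place
t=np.linspace(0,6.28,200)
for n,(u,v,k) in {"top":(240,200,400/60),"side":(272,148,400/60)}.items():
    P=(proj(n,np.c_[481.8+31*np.cos(t),324.4+31*np.sin(t),61+0*t])-[u,v])*k;print(n,"rim tile bbox",P.min(0)+[(0,400)[n=="side"],300],P.max(0)+[(0,400)[n=="side"],300])
X,Y=482.1,323.6
move_l([481.8,300,286],rate=150); move_l([X,Y,286],rate=100); move_l([X,Y,252],rate=60); sleep(.3); f0=st()["contact_force"]
for z in np.arange(244,145,-14)[:]:
    move_l([X,Y,max(z,146.2)],rate=45); s=sense(); d=s["contact_force"]-f0
    if np.abs(d).max()>3: print("force",z,d); break
else: move_l([X,Y,146.2],rate=30)
sleep(.5); st(); print(np.abs(sense()["qd"]).max())
```

```text
top rim tile bbox [198.31551108 378.99882438] [354.73551653 535.25488199]
side rim tile bbox [486.70023334 521.49273656] [634.53569302 602.0958552 ]
t 25.18 tcp [482.1 323.6 252.2] F [-0.6  0.1 -1. ] gap 17.3 ff 40.0
t 29.47 tcp [482.1 323.6 146.2] F [-0.1  0.1 -0.7] gap 17.5 ff 40.0
0.0015765094625553055
```

Run:
```python
from rob import *
st(); print(finish_job())
```

```text
t 29.47 tcp [482.1 323.6 146.2] F [-0.1  0.1 -0.7] gap 17.5 ff 40.0
the job is handed in; nothing more can be done
None
```

The job is handed in at 29.5 s: the cover hangs level astride the rail bar, and the probe is held still in the guide hole with its tip about 25 mm above the bench, in the lower half of the cup. No contact force showed on the way down, but the arm's shadow hid the hole, so the final centring (within about 1 to 2 mm) was calculated, not seen.

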